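# Raise the burner's glass shield to the marks

### The arm

A 6-joint arm with a two-finger parallel gripper is mounted at the origin on the work surface. World frame = base frame: x ahead of the robot, y to its left, z up, the work surface at z = 0. Lengths are in m, angles in degrees, forces in N, time in s.
With the tool pointing down it reaches from about 0.25 to 0.725 m from the base axis. Payload 9.7 kg.
Tool frame: the origin (TCP) lies at the very end of the fingers, on their centre line; the grasp point (between the pads) lies 19 mm behind it; z points along the fingers, y is the direction in which the jaws open and shut (so a half turn about z gives the same grasp; the last joint's range is limited). The gripper opens to 85 mm and grips with 20 to 120 N. Pads are 22 mm wide; open, the fingers measure 114 mm over their backs; the gripper's body (76 mm by 85 mm) begins 54 mm behind the grasp point. The pads swing forward as they close: fully open they stand 13 mm farther back than shut.
Start: joints at [71.505, 4.979, 10.078, 95.1, 0, 90], TCP at [0.174, 0.522, 0.193] pointing down, gripper open.
Joint ranges: [-179.16, 179.16], [-48.56, 103.87], [-65.8, 70.77], [-126.05, 130.52], [-82.76, 87.17], [-180, 180]. Speed limits (degrees/s): [127.2, 127.2, 147.25, 180, 180, 180].

### API

Orientations are given as [roll, pitch, yaw] about the fixed x, y, z axes, in that order (R = Rz(yaw) Ry(pitch) Rx(roll)).
In Python, from workcell import bot gives the robot as it stands. The module is installed in compiled form; this text tells all that it offers.
- The arm moves only by the tool step_arm, never from a script. Its arguments are lists of equal length, an entry for each row: "dr": the turn, a rotation vector about the tool's x, y, z in rad, a list of three; "xyz": the shift along the tool's x, y, z in units of 40 mm (1.0 is 40 mm), a list of three; "gripper": the opening, from 0 (shut) to 1 (fully open). In form: {"dr": [[wx, wy, wz], ...], "xyz": [[x, y, z], ...], "gripper": [gripper, ...]}. A call has exactly 8 rows; each row is the pose to reach, as a shift and turn from the pose commanded when the call began, along the tool's axes at that moment; what a row does not reach only later rows make up. A row lasts 1/10 s, in which the tool goes at most 50 mm and 8.59 degrees, less where a joint would pass 70% of its speed; a pose out of reach is approached as far as the arm can. A call with a gripper value outside its range is refused whole. The fingers move at their own pace and stop on an object; "squeeze" is the grip in N (left out, the last holds). Time passes only in rows, so rows that repeat a pose let the fingers close, or fill a call up. It gives the time, the measured TCP pose, the force and the opening at its end, in the units of the state.
- bot.get_obs(): the state, without advancing time (a new reading comes with each control period).
- bot.camera(name): name is "scene" or "side" or "wrist"; returns a dict with "image" (480x640x3 uint8, red, green, blue), "camera_matrix" (3x3 intrinsics, pixels), "R" (3x3) and "t" (3): a world point X has camera coordinates R X + t. Camera axes: x right, y down, z forward; pixel columns grow to the right and rows downward; lengths in m; the calibration is good to about 2 mm. A picture is of the moment at which its call begins. There is no depth.
- bot.job_done(): hands the job in, once; it reports no verdict.
Trained networks look in a picture, given as the dict that the camera call returned (one of the last four; its "shot" number tells which), for a name from the list of things; names that differ only in an ending like _2 or _b are one class to them, and where a whole thing is asked for, a point or a joint stands for the part that bears it (a point fixed in the world has none). Each returns a list of dicts, best first, with "p" (0 to 1); they miss things now and then, are a little off and sometimes report something else, mostly with a low value. They report only what shows in the picture. A call takes as long as a camera call.
- bot.regions_of(picture, thing): "region" (480x640 bool, what is visible of it) and "box" ([centre column, centre row, width, height] in pixels, round what is visible of it).
The state is a dict: "time": time; "q": joint angles; "qd": joint speeds; "joint_efforts": joint torques, N m; "ee_pos": TCP position; "tcp_rot": TCP orientation; "wrist_force": force on the tool from outside, world axes, zero at the start; "torque": the same for the moment, N m; "opening": finger opening in m.
Only numpy, scipy, OpenCV 4.12 (cv2) and the standard library are available. Lean on these libraries where they do the work, as an engineer would, in place of code of your own. Each camera call takes 0.05 s, during which the arm holds its last target.

### The job

Open the leaning glass shield of the bench burner: with the fingertips, push it up its rails from beneath the lip along its lower edge until the black pointers lie within the yellow bands on the rails. Leave it standing there and draw the hand back clear of it. Only push: do not pinch the lip, do not press on the glass, and leave the things standing around the burner where they are.

Things in the scene. Friction and masses are not known exactly. Their poses are not given: they have to be found in the camera images.
- stand: Fixed red burner stand. Origin: underside of its 310 (y) x 8 mm base plate, mid-width; the plate spans x -20 to 340 mm; x away from the robot, z up. Two rails (26 x 24 mm, y = -135 and 135 mm, 450 mm long) rise from x = 0, leaning 45 degrees towards +x. A burner up to 165 mm high stands under the shield beyond x = 140 mm.
- sash (a joint): How far the glass shield has been pushed up its rails, in m along the slope: 0 lowest, 0.16 upper stop. Counterweights in the rails balance it: it takes 1 to 4 N along the slope to move it either way, it is damped (12 N per m/s), does not coast and stays where it is left. The shield: clear pane in a grey frame, 236 mm wide, 170 mm high along the slope.
- lip_underside (a point): Centre of the underside of the shield's lip, a flat ledge (black, blue on top) at the shield's lower edge, sticking out to the robot: 150 mm long (y), 12 mm thick (z), 32 mm deep; outer edge 16 mm along -x. Axes: z up the slope, the way the shield slides; y along the lip; x square to the glass, away from the robot and down. Below the lip and the shield it is open.
- pointer (a point): Mid-width point of the shield at the height of its two black pointers (6 mm thick along the slope), which stick out past the rails, to 178 mm either side. It lies 6 mm up the slope from the lip's underside and moves with the shield; axes as point lip_underside.
- mark (a point): Mid-width point at the middle height of the two yellow bands clamped on the rails (24 mm tall along the slope, to 161 mm either side); axes as point lip_underside. Pointer z = 0 in this frame: pointers centred in the bands. The bands stay put; their height varies, 70 to 120 mm up the slope from the pointers' place at sash joint 0.
- bead_slab: Bystander: loose dark slab 120 x 75 x 22 mm with small glass beads on it (27 mm high in all). Origin at the centre of its underside.
- rod_rest: Bystander: loose black toothed rod rest 120 x 30 x 48 mm. Origin at the centre of its underside.
- paddle: Bystander: loose shaping paddle lying flat, 220 mm long along x, up to 40 mm wide and 17 mm high, wooden handle to -x. Origin near its middle, on the underside.
- rod_jar: Bystander: loose white jar, 76 mm across and 110 mm high, with coloured glass rods up to 215 mm high. Origin at the centre of its underside.

How it is judged:
By the outcome, as a careful person would: the job done as asked, in the order asked, and still so for the second after the job is handed in, with the robot touching nothing.
It also fails if it takes over 48 s, if anything falls off the work surface, if the arm or the gripper's body presses on something with over 40 N, if the wrist force passes 120 N, or if a joint passes its speed limit or range.

## Working session

There is one attempt and no reset: what is moved stays moved. The work goes in short steps, Python scripts to look and compute and a tool call to move; the robot and the scene stay as the last step left them, time stands still between calls to the robot, and variables do not carry over. Pictures are saved under pics/ and viewed, and the job is handed in when it is done.

Besides the shell and the picture viewer there is one more tool, called by a JSON object that holds its "fn" and its "kwargs". step_arm: Moves the arm, as the interface text tells. Its arguments: {"type":"object","properties":{"dr":{"type":"array"},"xyz":{"type":"array"},"gripper":{"type":"array"},"squeeze":{"type":"number"}},"required":["dr","xyz","gripper"]}

```bash
mkdir -p pics
cat > h.py <<'E'
from workcell import bot
import cv2, numpy as np
def shot(n,f):
    p=bot.camera(n); cv2.imwrite('pics/'+f,p['image'][:,:,::-1]); return p
E
python3 - <<'E'
from h import *
import pickle
d={}
for n in ["scene","side","wrist"]:
    p=shot(n,n+'0.png'); d[n]=p
    print(n,p['camera_matrix'].round(1).tolist(),p['R'].round(4).tolist(),p['t'].round(4).tolist())
    for th in ["stand","sash","bead_slab","rod_rest","paddle","rod_jar"]:
        for r in bot.regions_of(p,th)[:2]: print(n,th,round(r['p'],2),np.round(r['box']).tolist())
pickle.dump(d,open('d0.pkl','wb'))
print(bot.get_obs())
E
```

```text
scene [[534.3, 0.0, 314.1], [0.0, 534.3, 241.1], [0.0, 0.0, 1.0]] [[-0.6331, 0.774, 0.0083], [0.6453, 0.5336, -0.5466], [-0.4275, -0.3407, -0.8373]] [0.3528, -0.332, 1.4384]
scene stand 0.57 [232.0, 261.0, 241.0, 188.0]
scene sash 0.61 [261.0, 209.0, 163.0, 79.0]
scene bead_slab 0.86 [375.0, 316.0, 68.0, 63.0]
scene rod_rest 0.83 [399.0, 258.0, 56.0, 35.0]
scene paddle 0.97 [222.0, 156.0, 51.0, 47.0]
scene paddle 0.74 [263.0, 208.0, 166.0, 77.0]
scene rod_jar 0.65 [145.0, 175.0, 51.0, 79.0]
side [[522.7, 0.0, 326.6], [0.0, 522.7, 234.1], [0.0, 0.0, 1.0]] [[0.6931, -0.7208, 0.0071], [-0.5144, -0.5015, -0.6956], [0.505, 0.4785, -0.7184]] [-0.3915, 0.3725, 0.9678]
side stand 0.91 [389.0, 231.0, 213.0, 257.0]
side stand 0.36 [378.0, 234.0, 149.0, 124.0]
side sash 0.94 [377.0, 234.0, 148.0, 129.0]
side bead_slab 0.71 [282.0, 219.0, 52.0, 43.0]
side bead_slab 0.7 [388.0, 234.0, 132.0, 77.0]
side rod_rest 0.97 [249.0, 254.0, 48.0, 35.0]
side paddle 0.66 [436.0, 381.0, 64.0, 85.0]
side rod_jar 0.7 [506.0, 298.0, 57.0, 91.0]
wrist [[337.7, 0.0, 325.4], [0.0, 337.7, 238.0], [0.0, 0.0, 1.0]] [[0.3173, 0.9483, 0.0008], [0.9116, -0.3053, 0.2753], [0.2614, -0.0867, -0.9613]] [-0.5507, -0.0357, 0.3779]
wrist rod_rest 0.77 [129.0, 469.0, 51.0, 22.0]
{'time': 1.05, 'q': array([7.15052855e+01, 4.97862981e+00, 1.00803681e+01, 9.50996516e+01,
       6.55134242e-07, 9.00002908e+01]), 'qd': array([-0.01221814, -0.02111033, -0.01675208,  0.11981179,  0.088135  ,
       -0.00468898]), 'joint_efforts': array([ 7.43546680e-04, -5.20117915e+01,  4.64858544e+01,  1.88741949e-03,
        6.68652120e-07, -3.72416253e-05]), 'ee_pos': array([0.17447248, 0.52160321, 0.19300604]), 'tcp_rot': array([ 1.79997913e+02, -6.65724814e-07,  1.61504995e+02]), 'wrist_force': array([ 0.51354939,  0.91492054, -0.0573184 ]), 'torque': array([ 0.04654143, -0.02823734,  0.03184337]), 'opening': 0.08541642189784143}
```

View pics/scene0.png

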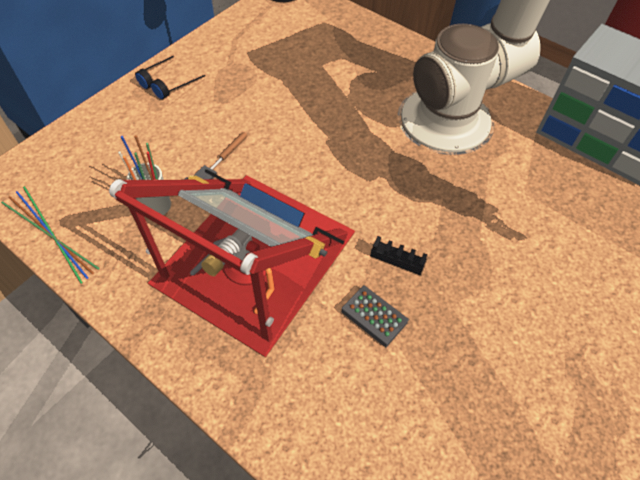

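View pics/side0.png

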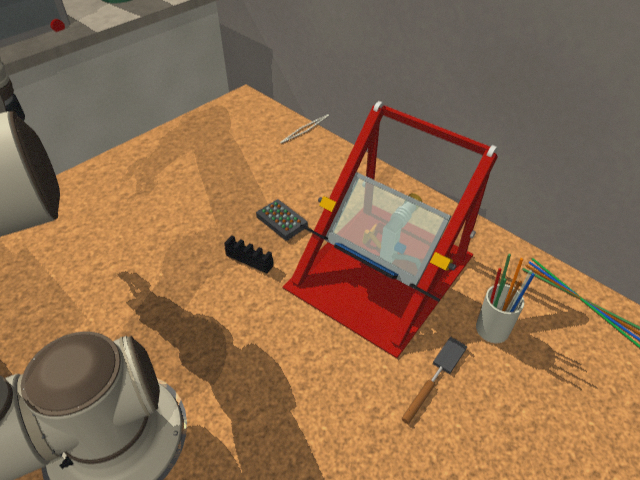

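Run:
```python
import pickle,cv2
d=pickle.load(open('d0.pkl','rb'))
def crop(n,x0,y0,x1,y1,f):
    im=d[n]['image'][y0:y1,x0:x1,::-1]; cv2.imwrite('pics/'+f,cv2.resize(im,None,fx=3,fy=3,interpolation=cv2.INTER_CUBIC))
crop('scene',110,150,370,350,'sc_c.png'); crop('side',270,100,520,300,'si_c.png');
```

```text
(no output)
```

View pics/sc_c.png

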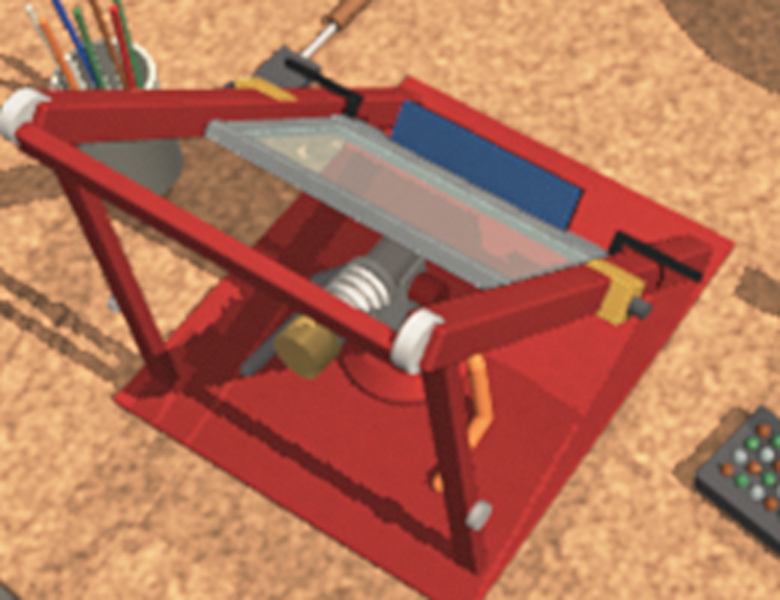

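View pics/si_c.png

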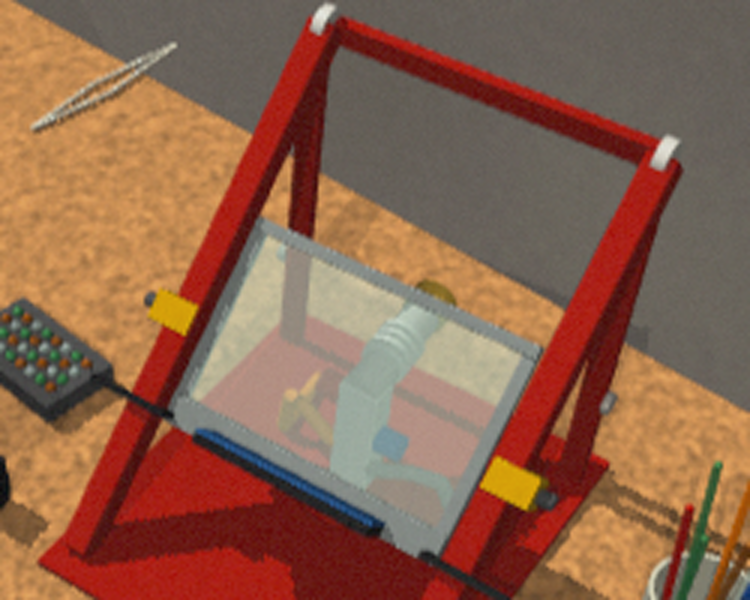

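Run:
```python
import pickle,cv2
d=pickle.load(open('d0.pkl','rb'))
def crop(n,x0,y0,x1,y1,f,s=6):
    im=d[n]['image'][y0:y1,x0:x1,::-1]; cv2.imwrite('pics/'+f,cv2.resize(im,None,fx=s,fy=s,interpolation=cv2.INTER_CUBIC))
crop('side',270,180,400,280,'a.png'); crop('side',360,240,490,340,'b.png'); crop('scene',180,150,310,250,'c.png');crop('scene',270,190,370,265,'e.png',8)
```

```text
(no output)
```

View pics/a.png

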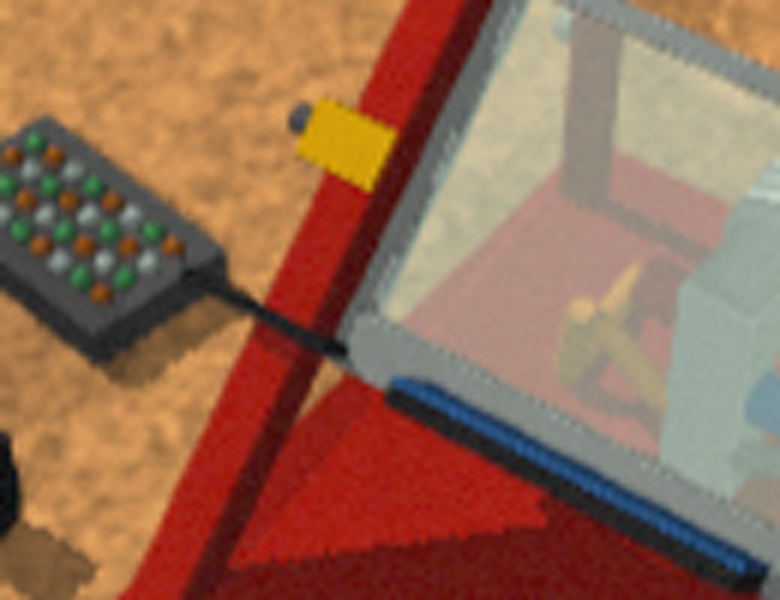

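View pics/b.png

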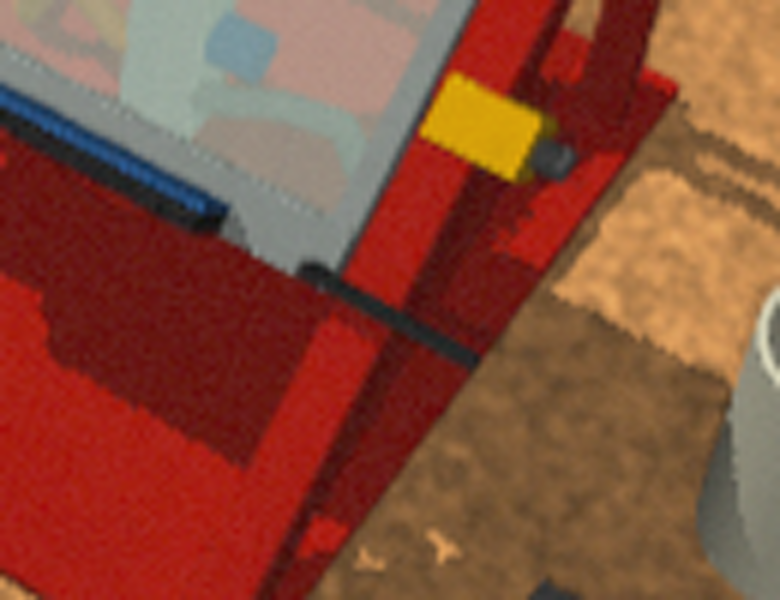

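View pics/c.png

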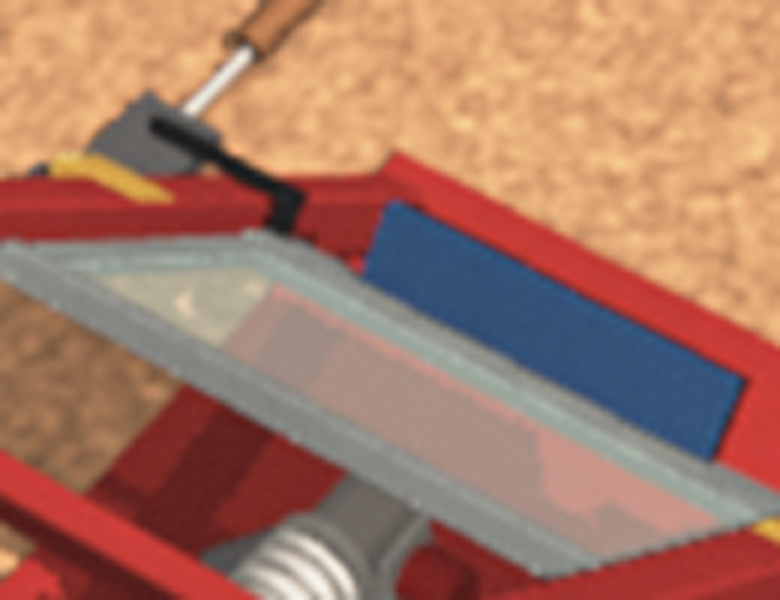

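View pics/e.png

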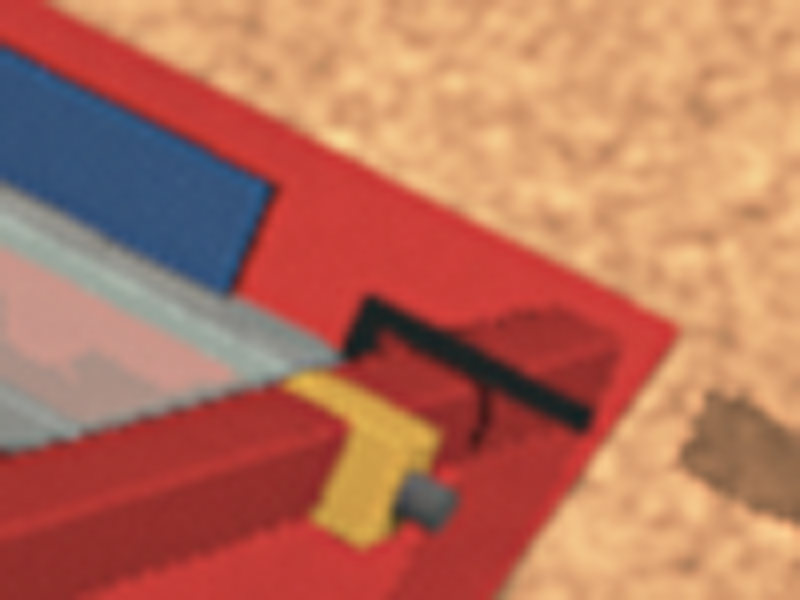

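```bash
cat > fit.py <<'E'
import pickle,numpy as np
from scipy.optimize import least_squares
d=pickle.load(open('d0.pkl','rb'))
def proj(n,P):
    p=d[n]; c=np.asarray(p['R'])@P+p['t']; q=np.asarray(p['camera_matrix'])@c; return q[:2]/q[2]
u=np.array([1,0,1])/2**.5; n=np.array([-1,0,1])/2**.5; ey=np.array([0,1,0])
def W(P,v):
    c,s=np.cos(v[2]),np.sin(v[2]); return np.array([v[0]+c*P[0]-s*P[1],v[1]+s*P[0]+c*P[1],P[2]])
O=[('pl',(-.02,.155),'side',(283.5,287.5)),('pl',(-.02,-.155),'side',(399,354)),('pl',(.34,-.155),'side',(473,254)),
('pl',(-.02,.155),'scene',(354.7,231)),('pl',(-.02,-.155),'scene',(245.5,175.8)),('pl',(.34,.155),'scene',(267,352)),('pl',(.34,-.155),'scene',(148.3,284)),
('lip',-.075,'scene',(244.7,183.7)),('lip',.075,'scene',(304.3,213.2)),('lip',.075,'side',(334.7,245)),('lip',-.075,'side',(395.3,275.8)),
('pt',.178,'scene',(343.8,242.3)),('pt',-.178,'scene',(205.8,170.8)),('pt',-.178,'side',(439.2,300.3)),('pt',.178,'side',(305.8,227.2)),
('b-',.161,'scene',(325,244.4)),('b+',.161,'scene',(313.8,243.1)),('b+',.161,'side',(323.3,196.2)),('b-',.161,'side',(319.5,205)),('b+',-.161,'side',(452,260.3)),('b-',-.161,'side',(446,270))]
def P(k,a,v):
    sl,hl,hp,sb,hb=v[3:8]
    if k=='pl': return np.array([a[0],a[1],.008])
    s,h={'lip':(sl+.012,hl+.016),'pt':(sl+.006,hp),'b-':(sb-.012,hb),'b+':(sb+.012,hb)}[k]
    return s*u+h*n+a*ey
def res(v): return np.concatenate([proj(o[2],W(P(o[0],o[1],v),v))-o[3] for o in O])
if __name__=='__main__':
    r=least_squares(res,[.5,0,0,.1,0.03,.03,.2,.02],loss='soft_l1')
    v=r.x; print(v.round(4),'yaw',np.degrees(v[2]))
    for o,e in zip(O,res(v).reshape(-1,2)): print(o[0],o[1],o[2],e.round(1))
    np.save('v.npy',v)
    sl,hl=v[3:5]; lu=sl*u+hl*n
    print('lip centre world',W(lu,v),'outer edge bottom',W(lu+.016*n,v),'travel',v[6]-sl-.006)
E
python3 fit.py
```

```text
[ 0.4899 -0.1194  0.1368  0.1254  0.0154  0.0143  0.2074  0.0095] yaw 7.837653690726632
pl (-0.02, 0.155) side [-1.6 -1.2]
pl (-0.02, -0.155) side [-0.8  2.5]
pl (0.34, -0.155) side [ 0.2 -1.8]
pl (-0.02, 0.155) scene [-0.2 -2.9]
pl (-0.02, -0.155) scene [-1.  -2.3]
pl (0.34, 0.155) scene [-0.7  3.2]
pl (0.34, -0.155) scene [-1.6 -1.1]
lip -0.075 scene [-0.8 -0.2]
lip 0.075 scene [-1.6 -0.2]
lip 0.075 side [ 0.3 -0.8]
lip -0.075 side [-1.4 -0.2]
pt 0.178 scene [-0.5 -0.5]
pt -0.178 scene [-0.8  0.7]
pt -0.178 side [-0.3  1.4]
pt 0.178 side [-5.4  0.4]
b- 0.161 scene [-0.5 -0.4]
b+ 0.161 scene [6.3 2.5]
b+ 0.161 side [-0.  -0.1]
b- 0.161 side [-0.6  0.6]
b+ -0.161 side [-0.8 -1.2]
b- -0.161 side [-0.1 -0.3]
lip centre world [ 0.56692782 -0.10883988  0.0995623 ] outer edge bottom [ 0.5557198  -0.11038269  0.11087601] travel 0.0760142522108683
```

```bash
sed -i "s/('pt',.178,'side',(305.8,227.2)),//; s/('b+',.161,'scene',(313.8,243.1)),//" fit.py; python3 fit.py
cat > mv.py <<'E'
from fit import *
from scipy.spatial.transform import Rotation as Ro
from workcell import bot
v=np.load('v.npy'); sl,hl=v[3:5]
zs=Ro.from_euler('z',v[2]).as_matrix()
RA=zs@np.column_stack([-u,ey,-n])
def cur():
    o=bot.get_obs(); return o, np.array(o['ee_pos']), Ro.from_euler('xyz',o['tcp_rot'],degrees=True).as_matrix()
def tgt(s,h,y=0): return W((sl+s)*u+(hl+h)*n+y*ey,v)
def rel(T,R=RA):
    o,p,R0=cur(); print('t',round(o['time'],2),'q',o['q'].round(1),'p',p.round(4),'rpy',o['tcp_rot'].round(1),'F',o['wrist_force'].round(1))
    print('T',np.round(T,4),'xyz/40mm',(R0.T@(T-p)/.04).round(2),'dr',Ro.from_matrix(R0.T@R).as_rotvec().round(3))
    # s,h now
    c=zs.T@(p-np.array([v[0],v[1],0])); print('rel lip: s',round(float(c@u-sl),4),'h',round(float(c@n-hl),4),'y',round(float(c[1]),4))
E
python3 - <<'E'
from mv import *
rel(tgt(-.035,.12)); rel(np.array([.40,.2,.25]))
E
```

```text
[ 0.4904 -0.1191  0.1388  0.1245  0.0157  0.0151  0.2067  0.0084] yaw 7.95027673134501
pl (-0.02, 0.155) side [-1.6 -1.3]
pl (-0.02, -0.155) side [-0.7  2.2]
pl (0.34, -0.155) side [ 0.  -2.1]
pl (-0.02, 0.155) scene [-0.1 -2.8]
pl (-0.02, -0.155) scene [-1.1 -2.1]
pl (0.34, 0.155) scene [-0.3  3.5]
pl (0.34, -0.155) scene [-1.5 -0.6]
lip -0.075 scene [-0.6 -0.1]
lip 0.075 scene [-1.4 -0.1]
lip 0.075 side [ 0.  -0.7]
lip -0.075 side [-1.6 -0.1]
pt 0.178 scene [-0.1 -0.8]
pt -0.178 scene [-0.6  0.7]
pt -0.178 side [-0.6  1.4]
b- 0.161 scene [-0.4  0.2]
b+ 0.161 side [-0.1  0.1]
b- 0.161 side [-0.7  0.8]
b+ -0.161 side [-0.9 -1.2]
b- -0.161 side [-0.2 -0.4]
lip centre world [ 0.56656003 -0.10846262  0.09916249] outer edge bottom [ 0.55535507 -0.11002746  0.1104762 ] travel 0.07619577112890875
t 1.05 q [71.5  5.  10.1 95.1  0.  90. ] p [0.1745 0.5216 0.193 ] rpy [180.   -0.  161.5] F [ 0.5  0.9 -0.1]
T [ 0.458  -0.1236  0.1593] xyz/40mm [-11.84 -13.05   0.84] dr [-0.181 -0.771 -0.437]
rel lip: s -0.1466 h 0.2793 y 0.6782
t 1.05 q [71.5  5.  10.1 95.1  0.  90. ] p [0.1745 0.5216 0.193 ] rpy [180.   -0.  161.5] F [ 0.5  0.9 -0.1]
T [0.4  0.2  0.25] xyz/40mm [-7.9  -5.84 -1.43] dr [-0.181 -0.771 -0.437]
rel lip: s -0.1466 h 0.2793 y 0.6782
```

{"fn": "step_arm", "kwargs": {"dr": [[0,0,0],[-0.02,-0.08,-0.05],[-0.04,-0.16,-0.1],[-0.06,-0.24,-0.15],[-0.08,-0.32,-0.2],[-0.1,-0.4,-0.25],[-0.11,-0.46,-0.27],[-0.11,-0.46,-0.27]], "xyz": [[0,0,-0.5],[-0.7,-0.5,-1.0],[-1.4,-1.0,-1.4],[-2.1,-1.5,-1.6],[-2.8,-2.0,-1.6],[-3.5,-2.5,-1.6],[-4.2,-3.0,-1.6],[-4.8,-3.4,-1.6]], "gripper": [0,0,0,0,0,0,0,0]}}

```text
time: 1.85
ee_pos: [0.3131, 0.3303, 0.2568]
tcp_rot: [177.2, 27.0, 176.7]
wrist_force: [-0.1, 0.4, 0.7]
opening: 0.0
```

Run:
```python
from mv import *
rel(np.array([.42,-.06,.24])); rel(tgt(-.035,.12))
```

```text
t 1.85 q [ 62.8 -24.4 -12.6  87.4 -23.2  62.4] p [0.3131 0.3303 0.2568] rpy [177.2  27.  176.7] F [-0.1  0.4  0.7]
T [ 0.42 -0.06  0.24] xyz/40mm [-2.68 -9.67  1.36] dr [-0.067 -0.309 -0.167]
rel lip: s -0.0231 h 0.246 y 0.4696
t 1.85 q [ 62.8 -24.4 -12.6  87.4 -23.2  62.4] p [0.3131 0.3303 0.2568] rpy [177.2  27.  176.7] F [-0.1  0.4  0.7]
T [ 0.458  -0.1236  0.1593] xyz/40mm [ -2.69 -11.31   3.56] dr [-0.067 -0.309 -0.167]
rel lip: s -0.0231 h 0.246 y 0.4696
```

{"fn": "step_arm", "kwargs": {"dr": [[0,0,0],[-0.01,-0.05,-0.03],[-0.02,-0.1,-0.06],[-0.03,-0.15,-0.09],[-0.04,-0.2,-0.12],[-0.05,-0.25,-0.14],[-0.07,-0.31,-0.17],[-0.07,-0.31,-0.17]], "xyz": [[-0.3,-1.1,0.1],[-0.6,-2.2,0.3],[-0.9,-3.3,0.5],[-1.2,-4.4,0.6],[-1.5,-5.5,0.8],[-1.8,-6.6,0.9],[-2.1,-7.7,1.1],[-2.4,-8.7,1.2]], "gripper": [0,0,0,0,0,0,0,0]}}

```text
time: 2.65
ee_pos: [0.4796, 0.0476, 0.2763]
tcp_rot: [179.6, 41.9, -172.0]
wrist_force: [0.1, 0.5, -0.7]
opening: 0.0001
```

Run:
```python
from mv import *
rel(tgt(-.035,.10))
```

```text
t 2.65 q [  3.3 -48.5 -31.5  65.3   3.5  -3.5] p [0.4796 0.0476 0.2763] rpy [ 179.6   41.9 -172. ] F [ 0.1  0.5 -0.7]
T [ 0.472  -0.1217  0.1451] xyz/40mm [ 2.77 -4.18  1.9 ] dr [ 0.007 -0.055  0.   ]
rel lip: s 0.0796 h 0.1709 y 0.1666
```

{"fn": "step_arm", "kwargs": {"dr": [[0,0,0],[0,-0.01,0],[0,-0.02,0],[0,-0.03,0],[0.01,-0.04,0],[0.01,-0.05,0],[0.01,-0.055,0],[0.01,-0.055,0]], "xyz": [[0.4,-0.6,0.3],[0.8,-1.2,0.5],[1.2,-1.8,0.8],[1.6,-2.4,1.1],[2.0,-3.0,1.4],[2.4,-3.6,1.65],[2.8,-4.2,1.9],[2.8,-4.2,1.9]], "gripper": [0,0,0,0,0,0,0,0]}}

```text
time: 3.45
ee_pos: [0.4694, -0.1247, 0.1397]
tcp_rot: [179.8, 44.5, -172.5]
wrist_force: [-0.1, 0.5, -0.6]
opening: 0.0001
```

Run:
```python
from mv import *
rel(tgt(-.035,.10))
rel(tgt(-.035,-.002))
from h import *
p=shot('side','side1.png');q=shot('scene','scene1.png')
pickle.dump({'side':p,'scene':q},open('d1.pkl','wb'))
```

```text
t 3.45 q [-32.4 -48.5 -47.3  54.3  26.9 -30.8] p [ 0.4694 -0.1247  0.1397] rpy [ 179.8   44.5 -172.5] F [-0.1  0.5 -0.6]
T [ 0.472  -0.1217  0.1451] xyz/40mm [-0.15  0.07 -0.04] dr [-0.002 -0.009 -0.006]
rel lip: s -0.041 h 0.0983 y -0.0026
t 3.45 q [-32.4 -48.5 -47.3  54.3  26.9 -30.8] p [ 0.4694 -0.1247  0.1397] rpy [ 179.8   44.5 -172.5] F [-0.1  0.5 -0.6]
T [ 0.5434 -0.1117  0.073 ] xyz/40mm [-0.17  0.07  2.51] dr [-0.002 -0.009 -0.006]
rel lip: s -0.041 h 0.0983 y -0.0026
```

View pics/side1.png

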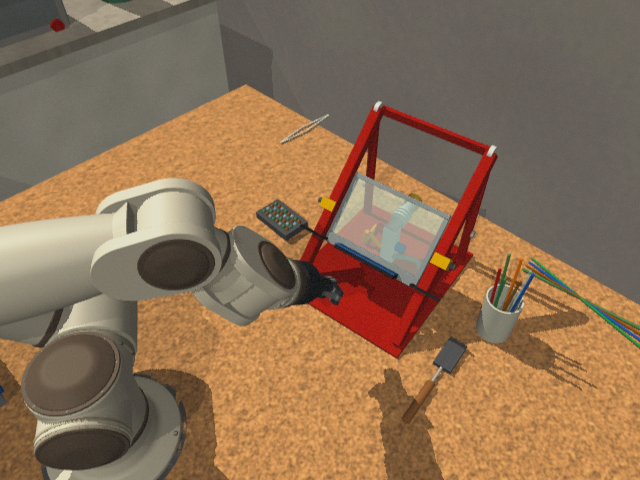

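View pics/scene1.png

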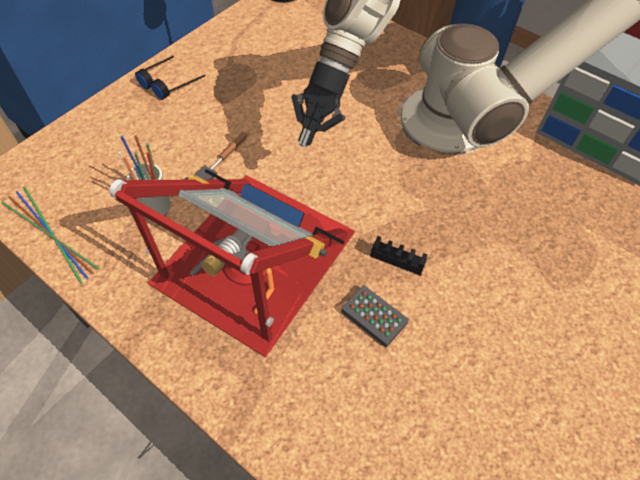

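Run:
```python
from mv import *
o,p,R=cur()
for n_ in('scene','side'): print(n_,proj(n_,p).round(1), 'insert',proj(n_,tgt(-.035,-.002)).round(1))
```

```text
scene [295.7 161.6] insert [279.3 204.6]
side [339.2 280.4] insert [357.  279.3]
```

Run:
```python
from mv import *
import cv2
d1=pickle.load(open('d1.pkl','rb'))
o,p,R=cur()
for n_,(x0,y0) in {'scene':(240,60),'side':(270,230)}.items():
    im=np.ascontiguousarray(d1[n_]['image'][:,:,::-1]); s=5
    c=cv2.resize(im[y0:y0+110,x0:x0+130],None,fx=s,fy=s,interpolation=cv2.INTER_CUBIC)
    for k in (0,.019,.04,.073):
        q=proj(n_,p-R[:,2]*k); cv2.circle(c,(int((q[0]-x0)*s),int((q[1]-y0)*s)),4,(0,255,0),-1)
    cv2.imwrite('pics/z_%s.png'%n_,c)
```

```text
(no output)
```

View pics/z_scene.png

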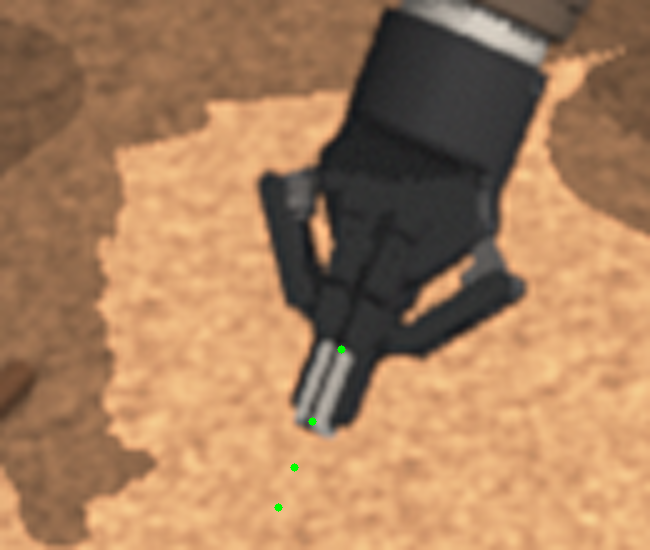

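View pics/z_side.png

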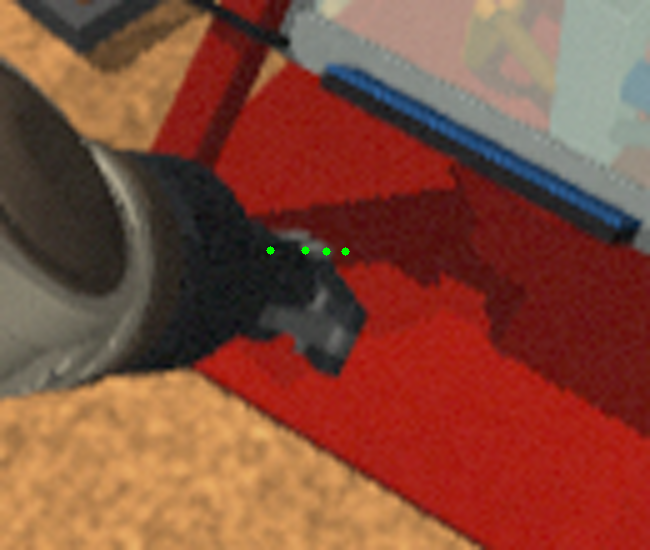

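```bash
cat > look.py <<'E'
from mv import *
from h import shot
import cv2,sys
def look(tag,boxes,s=5):
    for n_,(x0,y0,w,hh) in boxes.items():
        o,p,R=cur()
        pc=shot(n_,n_+tag+'.png'); im=np.ascontiguousarray(pc['image'][:,:,::-1])
        c=cv2.resize(im[y0:y0+hh,x0:x0+w],None,fx=s,fy=s,interpolation=cv2.INTER_CUBIC)
        for k in (0,.019,.04,.073):
            q=proj(n_,p-R[:,2]*k); cv2.circle(c,(int((q[0]-x0)*s),int((q[1]-y0)*s)),3,(0,255,0),-1)
        cv2.imwrite('pics/z_%s%s.png'%(n_,tag),c)
        print(n_,np.abs(np.asarray(pc['R'])-d[n_]['R']).max(),np.abs(np.asarray(pc['t'])-d[n_]['t']).max())
E
python3 - <<'E'
from look import *
rel(tgt(-.035,.10))
look('2',{'scene':(240,60,130,110),'wrist':(0,0,0,0)} if 0 else {'scene':(240,60,130,110)})
rel(tgt(-.035,.10))
shot('wrist','w2.png')
E
```

```text
t 3.55 q [-32.1 -48.5 -47.   54.3  26.8 -30.7] p [ 0.4711 -0.1236  0.1435] rpy [ 180.    44.7 -172.3] F [ 0.8  0.2 -0.6]
T [ 0.472  -0.1217  0.1451] xyz/40mm [-0.05  0.04 -0.01] dr [-0.002 -0.005 -0.003]
rel lip: s -0.037 h 0.0997 y -0.0017
scene 0.0 0.0
t 3.6 q [-32.  -48.5 -46.9  54.3  26.8 -30.7] p [ 0.4715 -0.1231  0.1444] rpy [-179.9   44.7 -172.1] F [-0.4 -0.5  0.1]
T [ 0.472  -0.1217  0.1451] xyz/40mm [-0.02  0.03 -0.  ] dr [-0.002 -0.004 -0.001]
rel lip: s -0.036 h 0.1 y -0.0014
```

View pics/z_scene2.png

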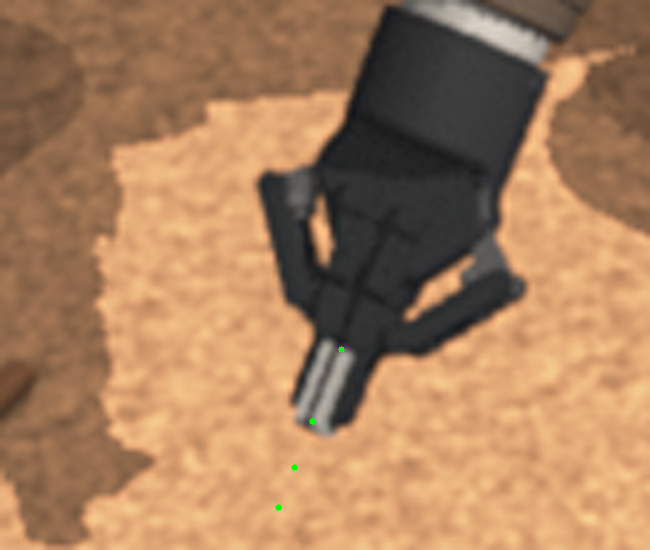

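View pics/w2.png

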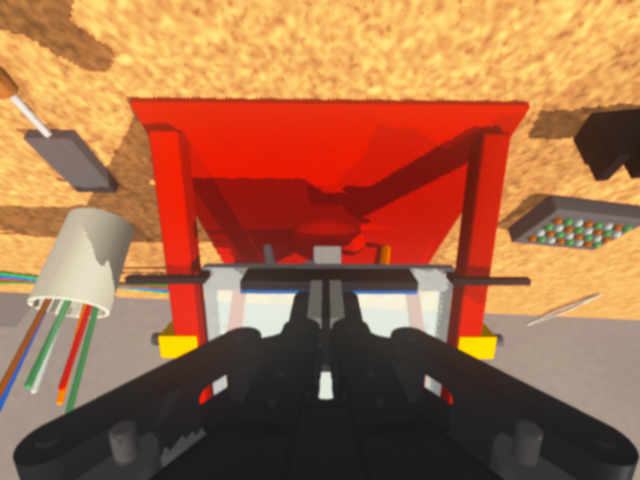

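Run:
```python
from mv import *
o,p,R=cur()
w=bot.camera('wrist'); print(bot.get_obs()['time'])
d['wrist']=w
print('cam pos',-np.asarray(w['R']).T@w['t'],'cam in tool',R.T@(-np.asarray(w['R']).T@w['t']-p))
for k in (0,.019,.04,.073): print('tip',k,proj('wrist',p-R[:,2]*k).round(1))
for k,a in [('pl',(-.02,.155)),('pl',(-.02,-.155)),('pt',.178),('pt',-.178),('lip',.075),('lip',-.075),('b-',.161),('b-',-.161),('b+',.161)]:
    print(k,a,proj('wrist',W(P(k,a,v),v)).round(1))
```

```text
3.7
cam pos [ 0.29678061 -0.146641    0.22357043] cam in tool [ 0.06993787  0.00024043 -0.18024158]
tip 0 [324.9 268.7]
tip 0.019 [324.9 282.1]
tip 0.04 [324.8 300.6]
tip 0.073 [324.7 341.9]
pl (-0.02, 0.155) [529.1 104. ]
pl (-0.02, -0.155) [124.1 104.4]
pt 0.178 [526.5 271.7]
pt -0.178 [126.7 271.8]
lip 0.075 [414.9 285.6]
lip -0.075 [238.1 285.6]
b- 0.161 [494.  331.6]
b- -0.161 [159.1 331.7]
b+ 0.161 [490.7 353.3]
```

Run:
```python
from mv import *
import cv2
o,p,R=cur()
im=cv2.imread('pics/w2.png'); x0,y0,s=230,230,5
w=bot.camera('wrist'); d['wrist']=w
c=cv2.resize(im[y0:y0+120,x0:x0+160],None,fx=s,fy=s,interpolation=cv2.INTER_CUBIC)
for k in (0,.02,.03,.04,.05):
  for a in(-.011,.011):
    q=proj('wrist',p-R[:,2]*k+R[:,0]*a); cv2.circle(c,(int((q[0]-x0)*s),int((q[1]-y0)*s)),3,(0,255,0) if a>0 else (255,0,255),-1)
cv2.imwrite('pics/zw.png',c)
```

```text
(no output)
```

View pics/zw.png

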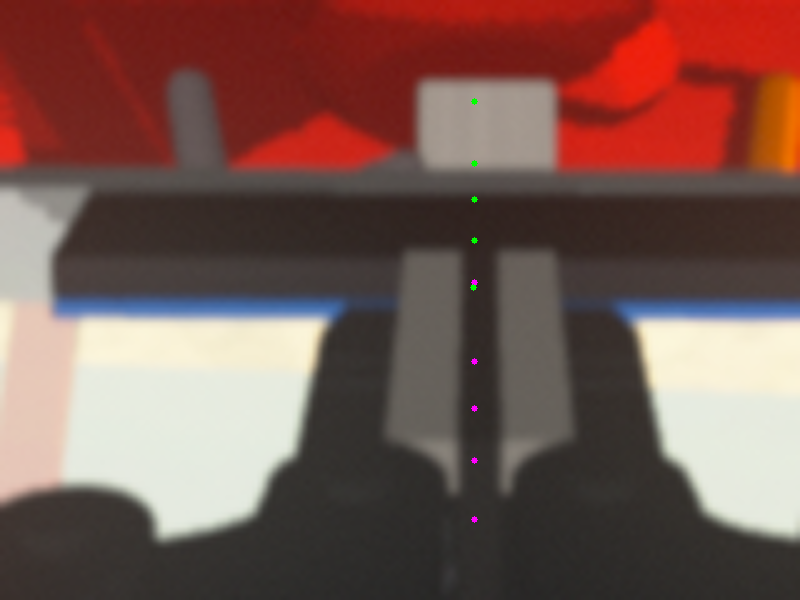

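View pics/wrist0.png

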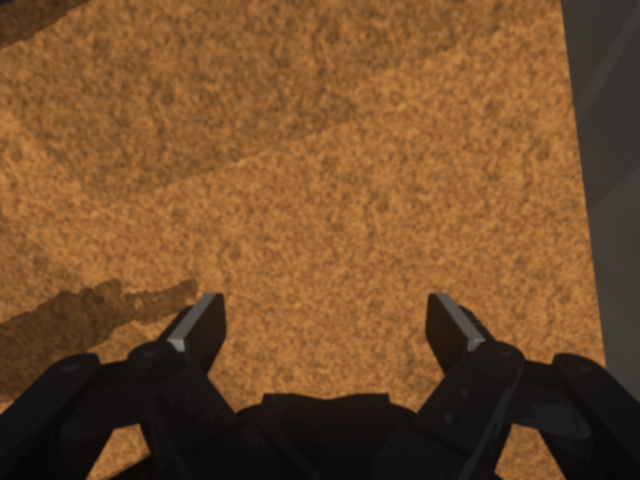

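{"fn": "step_arm", "kwargs": {"dr": [[0,0,0],[0,0,0],[0,0,0],[0,0,0],[0,0,0],[0,0,0],[0,0,0],[0,0,0]], "xyz": [[0,0,0.4],[0,0,0.8],[0,0,1.2],[0,0,1.6],[0,0,2.0],[0,0,2.4],[0,0,2.8],[0,0,2.8]], "gripper": [0,0,0,0,0,0,0,0]}}

```text
time: 4.55
ee_pos: [0.5495, -0.1108, 0.0624]
tcp_rot: [179.9, 44.6, -172.1]
wrist_force: [0.4, -0.5, -0.2]
opening: 0.0001
```

Run:
```python
from look import *
rel(tgt(-.03,-.041))
look('3',{'side':(290,200,150,120),'scene':(220,130,150,120)})
shot('wrist','w3.png')
```

```text
t 4.55 q [-23.7 -36.4 -50.9  35.5  21.7 -23.7] p [ 0.5495 -0.1108  0.0624] rpy [ 179.9   44.6 -172.1] F [ 0.4 -0.5 -0.2]
T [ 0.5743 -0.1074  0.049 ] xyz/40mm [-0.21 -0.    0.68] dr [ 0.001 -0.007 -0.   ]
rel lip: s -0.0381 h -0.0138 y 0.0001
side 0.0 0.0
scene 0.0 0.0
```

View pics/z_side3.png

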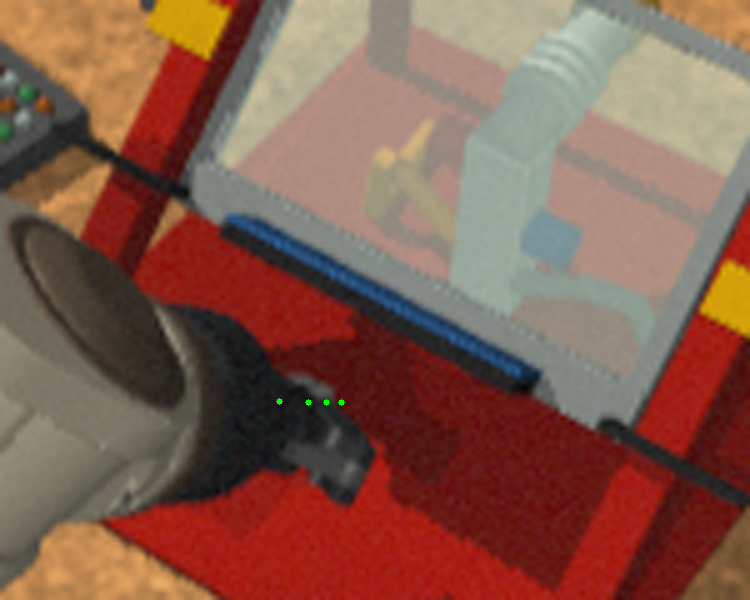

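View pics/z_scene3.png

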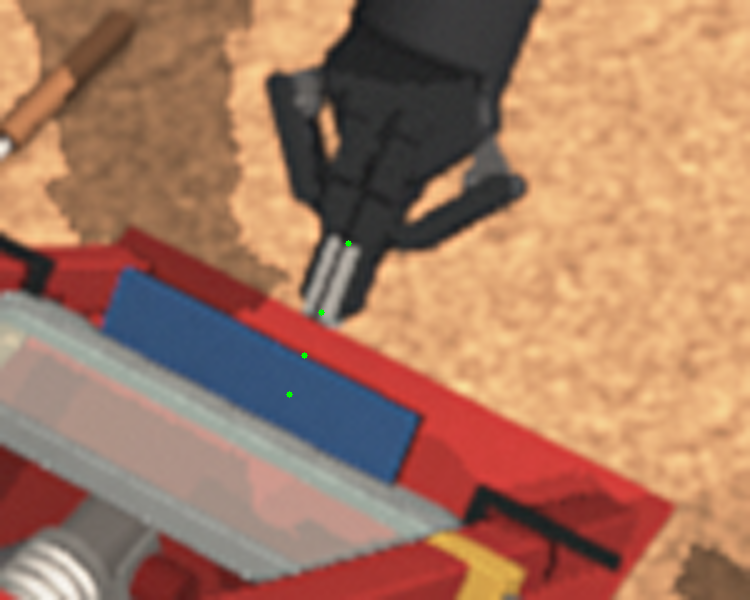

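View pics/w3.png

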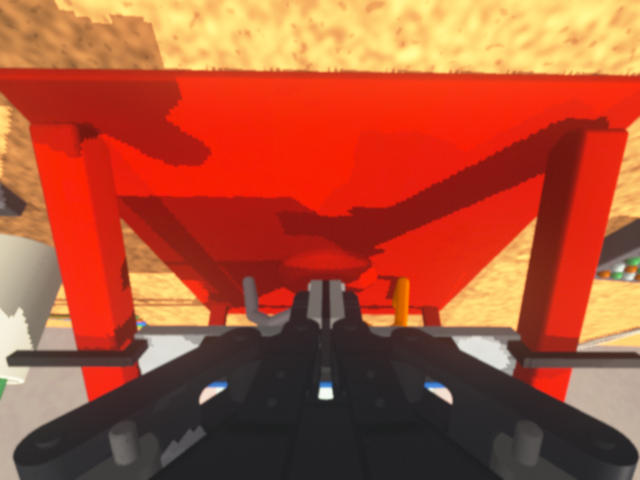

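Run:
```python
from mv import *
import cv2
o,p,R=cur()
pts={'scene':(286.5,193),'side':(358,289)}
f=lambda X: np.concatenate([proj(n,X)-pts[n] for n in pts])
r=least_squares(f,p); print(r.x.round(4),f(r.x).round(1),'in tool mm',(R.T@(r.x-p)*1000).round(1))
for n_ in('scene','side'): print(n_,'cam in tool',(R.T@(-np.asarray(d[n_]['R']).T@d[n_]['t']-p)).round(2))
for n_,f_,(x0,y0,w,h) in (('scene','pics/scene3.png',(250,150,80,60)),('side','pics/side3.png',(320,250,80,60))):
    im=cv2.imread(f_); s=9
    c=cv2.resize(im[y0:y0+h,x0:x0+w],None,fx=s,fy=s,interpolation=cv2.INTER_CUBIC)
    c=np.clip(c.astype(float)*1.8,0,255).astype(np.uint8)
    for k in (0,.02,.04,.06):
      for a,b,col in((-.011,0,(0,255,0)),(.011,0,(255,0,255)),(0,.02,(255,255,0)),(0,-.02,(0,255,255))):
        q=proj(n_,p-R[:,2]*k+R[:,0]*a+R[:,1]*b); cv2.circle(c,(int((q[0]-x0)*s),int((q[1]-y0)*s)),3,col,-1)
    cv2.imwrite('pics/y_%s.png'%n_,c)
```

```text
[ 0.5168 -0.1262  0.0764] [-4.3  0.  -4.1 -0. ] in tool mm [ 16.2  -9.7 -32.4]
scene cam in tool [-1.08  0.43 -0.28]
side cam in tool [-0.18 -0.36 -1.08]
```

View pics/y_scene.png

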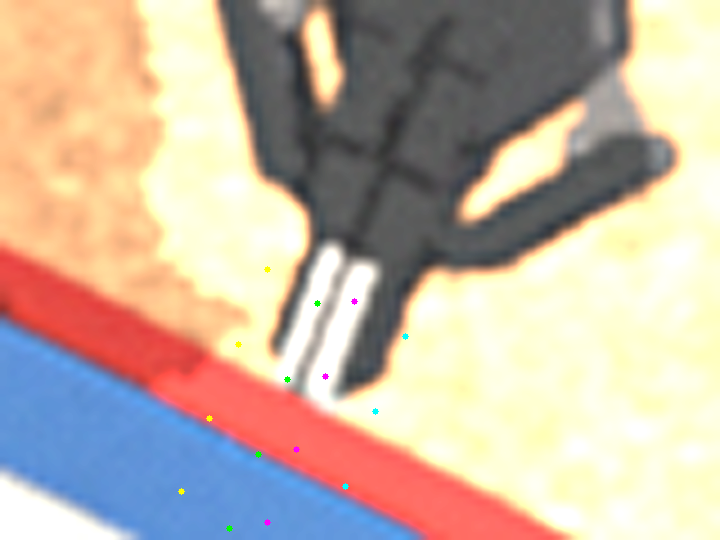

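View pics/y_side.png

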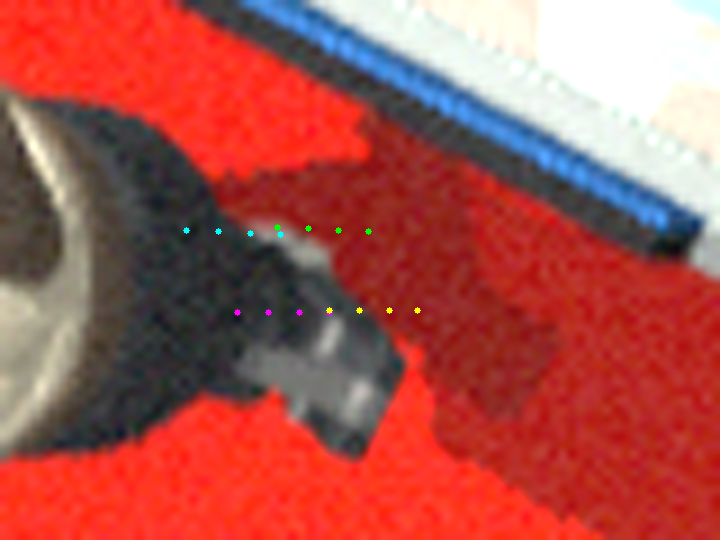

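{"fn": "step_arm", "kwargs": {"dr": [[0,0,0],[0,0,0],[0,0,0],[0,0,0],[0,0,0],[0,0,0],[0,0,0],[0,0,0]], "xyz": [[0,0,0.2],[0,0,0.4],[0,0,0.6],[0,0,0.7],[-0.1,0,0.7],[-0.2,0,0.7],[-0.2,0,0.7],[-0.2,0,0.7]], "gripper": [0,0,0,0,0,0,0,0]}}

```text
time: 5.5
ee_pos: [0.5746, -0.1089, 0.0501]
tcp_rot: [-180.0, 44.7, -172.1]
wrist_force: [-0.4, -0.2, -0.3]
opening: 0.0003
```

Run:
```python
from look import *
rel(tgt(-.011,-.043))
look('4',{'side':(290,200,150,120),'scene':(220,130,150,120)})
```

```text
t 5.5 q [-21.8 -31.9 -50.1  31.1  20.4 -22.1] p [ 0.5746 -0.1089  0.0501] rpy [-180.    44.7 -172.1] F [-0.4 -0.2 -0.3]
T [ 0.589  -0.1053  0.061 ] xyz/40mm [-0.45  0.04  0.06] dr [-0.002 -0.005 -0.001]
rel lip: s -0.0291 h -0.0403 y -0.0016
side 0.0 0.0
scene 0.0 0.0
```

View pics/z_side4.png

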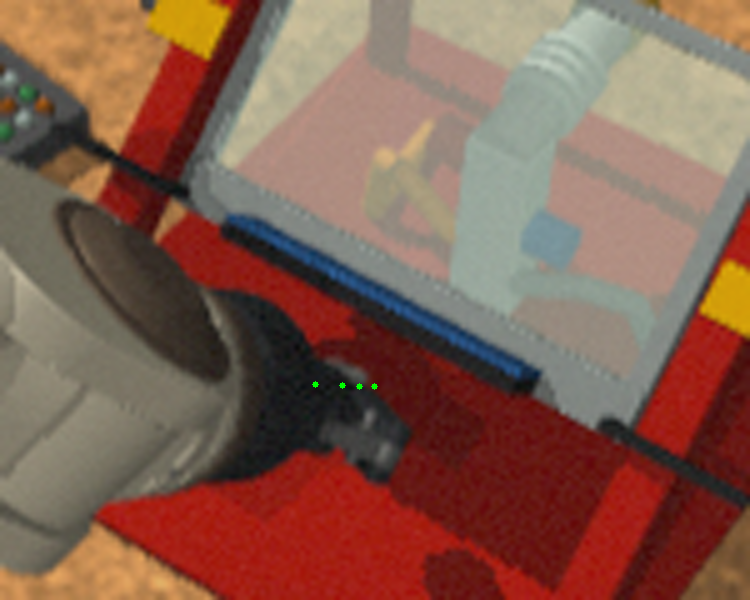

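View pics/z_scene4.png

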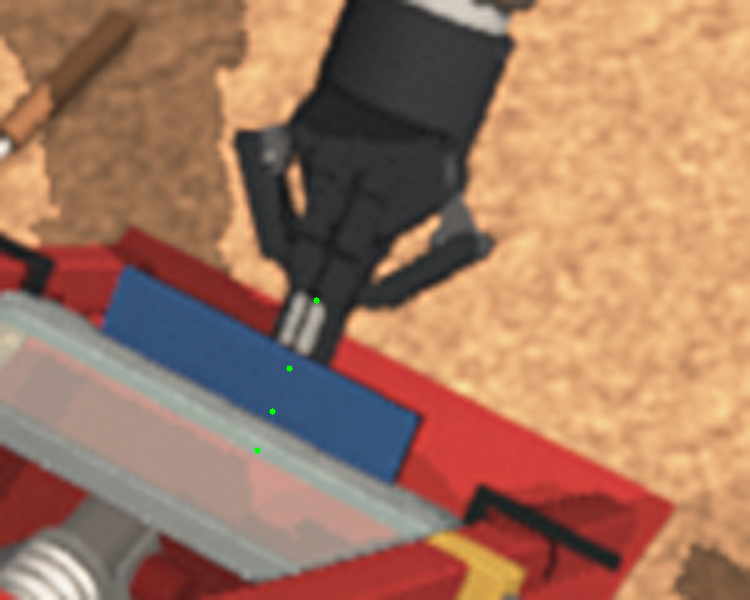

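{"fn": "step_arm", "kwargs": {"dr": [[0,0,0],[0,0,0],[0,0,0],[0,0,0],[0,0,0],[0,0,0],[0,0,0],[0,0,0]], "xyz": [[-0.1,0.02,0.1],[-0.2,0.04,0.1],[-0.3,0.04,0.1],[-0.4,0.04,0.1],[-0.5,0.04,0.1],[-0.6,0.04,0.1],[-0.7,0.04,0.1],[-0.7,0.04,0.1]], "gripper": [0,0,0,0,0,0,0,0]}}

```text
time: 6.4
ee_pos: [0.597, -0.1042, 0.0667]
tcp_rot: [-180.0, 44.7, -172.1]
wrist_force: [0.3, -0.0, -0.2]
opening: 0.0001
```

Run:
```python
from look import *
rel(tgt(-.011,-.043))
look('5',{'side':(290,180,190,140),'scene':(190,130,180,120)},4)
```

```text
t 6.4 q [-20.  -29.2 -46.7  31.3  19.2 -20.6] p [ 0.597  -0.1042  0.0667] rpy [-180.    44.7 -172.1] F [ 0.3 -0.  -0.2]
T [ 0.589  -0.1053  0.061 ] xyz/40mm [ 0.25 -0.   -0.04] dr [-0.001 -0.005 -0.001]
rel lip: s -0.0012 h -0.0447 y 0.0001
side 0.0 0.0
scene 0.0 0.0
```

View pics/z_side5.png

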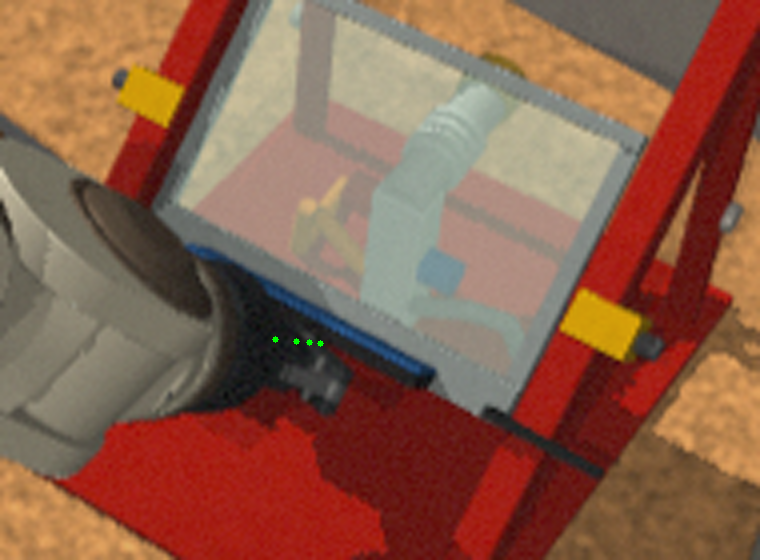

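View pics/z_scene5.png

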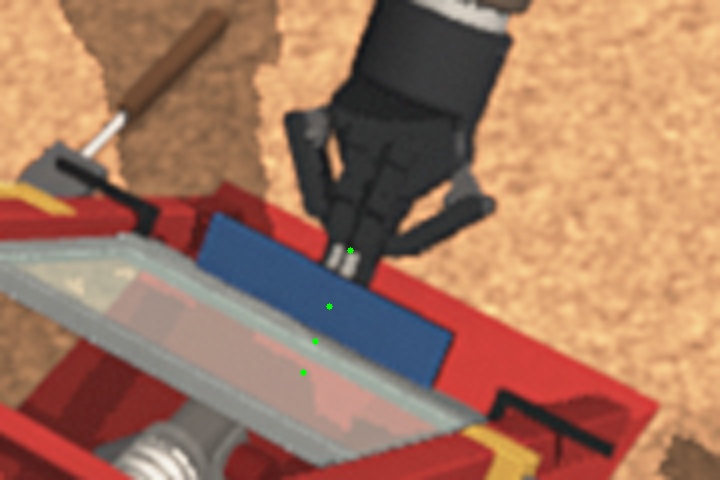

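{"fn": "step_arm", "kwargs": {"dr": [[0,0,0],[0,0,0],[0,0,0],[0,0,0],[0,0,0],[0,0,0],[0,0,0],[0,0,0]], "xyz": [[-0.05,0,0],[-0.1,0,0],[-0.15,0,0],[-0.2,0,0],[-0.25,0,0],[-0.3,0,0],[-0.35,0,0],[-0.4,0,0]], "gripper": [0,0,0,0,0,0,0,0]}}

```text
time: 7.3
ee_pos: [0.6081, -0.1027, 0.0777]
tcp_rot: [-180.0, 44.7, -172.1]
wrist_force: [-2.3, -0.9, -0.7]
opening: -0.0
```

Run:
```python
from look import *
rel(tgt(-.011,-.043))
look('6',{'side':(290,180,190,140),'scene':(190,130,180,120)},4)
```

```text
t 7.3 q [-19.2 -28.  -44.7  31.8  18.7 -20. ] p [ 0.6081 -0.1027  0.0777] rpy [-180.    44.7 -172.1] F [-2.3 -0.9 -0.7]
T [ 0.589  -0.1053  0.061 ] xyz/40mm [ 0.64 -0.   -0.04] dr [-0.002 -0.005 -0.001]
rel lip: s 0.0145 h -0.0448 y 0.0
side 0.0 0.0
scene 0.0 0.0
```

View pics/z_side6.png

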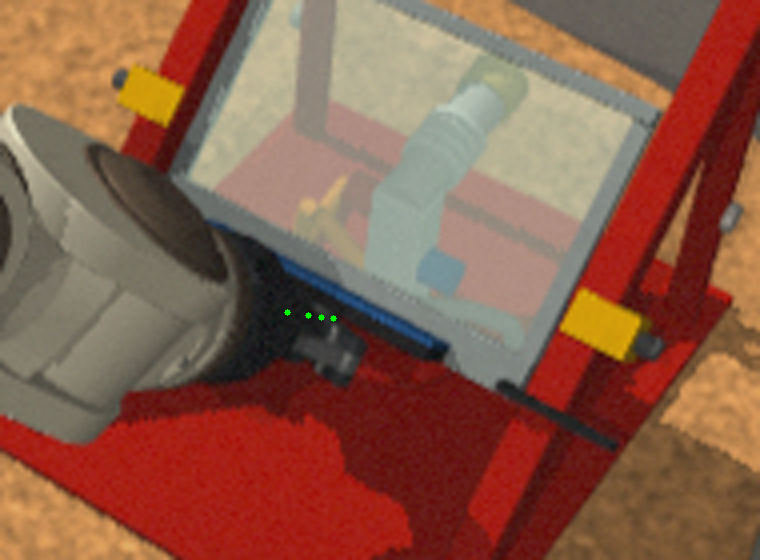

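View pics/z_scene6.png

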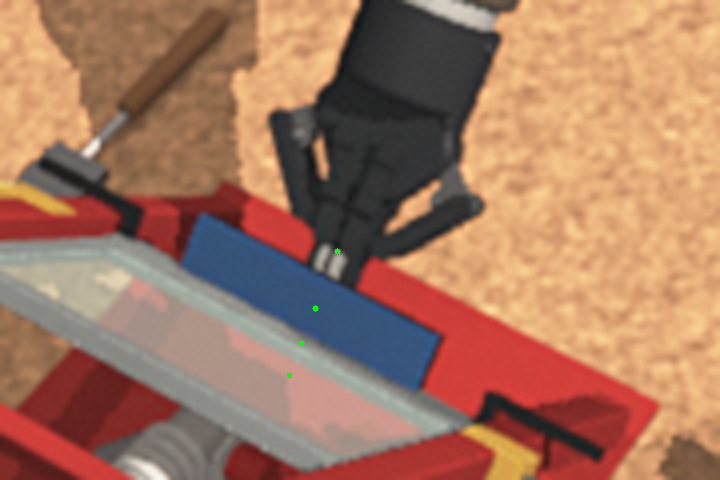

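```bash
cat > rem.py <<'E'
from mv import *
def srem(view,y,px):
    f=lambda s: proj(view,W(s[0]*u+v[5]*n+y*ey,v))-px
    r=least_squares(f,[.15]); return round((r.x[0]-sl-.006)*1000,1), round((v[6]-r.x[0])*1000,1), f(r.x).round(1)
E
python3 - <<'E'
from rem import *
print('orig',srem('side',-.178,(439.2,300.3)),srem('scene',.178,(343.8,242.3)),srem('scene',-.178,(205.8,170.8)))
print('now',srem('side',-.178,(444,291.3)),srem('scene',.178,(190+603/4,130+455/4)),srem('scene',-.178,(190+57/4,130+160/4)))
E
```

```text
orig (np.float64(3.0), np.float64(73.2), array([0.1, 0.1])) (np.float64(1.2), np.float64(75.0), array([-0.3, -0.7])) (np.float64(-2.4), np.float64(78.6), array([-0. ,  0.7]))
now (np.float64(23.8), np.float64(52.4), array([-0.1, -0.1])) (np.float64(21.5), np.float64(54.6), array([-0.4, -1. ])) (np.float64(3.9), np.float64(72.2), array([-0. ,  1.5]))
```

{"fn": "step_arm", "kwargs": {"dr": [[0,0,0],[0,0,0],[0,0,0],[0,0,0],[0,0,0],[0,0,0],[0,0,0],[0,0,0]], "xyz": [[-0.1,0,0],[-0.25,0,0],[-0.4,0,0],[-0.55,0,0],[-0.7,0,0],[-0.85,0,0],[-1.0,0,0],[-1.0,0,0]], "gripper": [0,0,0,0,0,0,0,0]}}

```text
time: 8.2
ee_pos: [0.6372, -0.0986, 0.1072]
tcp_rot: [-179.9, 44.8, -172.1]
wrist_force: [0.6, 0.0, -0.1]
opening: 0.0
```

Run:
```python
from look import *
rel(tgt(.07,-.043))
look('7',{'side':(410,230,80,75),'scene':(290,200,90,70)},8)
```

```text
t 8.2 q [-17.5 -24.7 -39.5  33.3  17.6 -18.6] p [ 0.6372 -0.0986  0.1072] rpy [-179.9   44.8 -172.1] F [ 0.6  0.  -0.1]
T [ 0.6457 -0.0974  0.1183] xyz/40mm [-0.35 -0.   -0.04] dr [-0.001 -0.003 -0.   ]
rel lip: s 0.0561 h -0.0447 y 0.0
side 0.0 0.0
scene 0.0 0.0
```

View pics/z_side7.png

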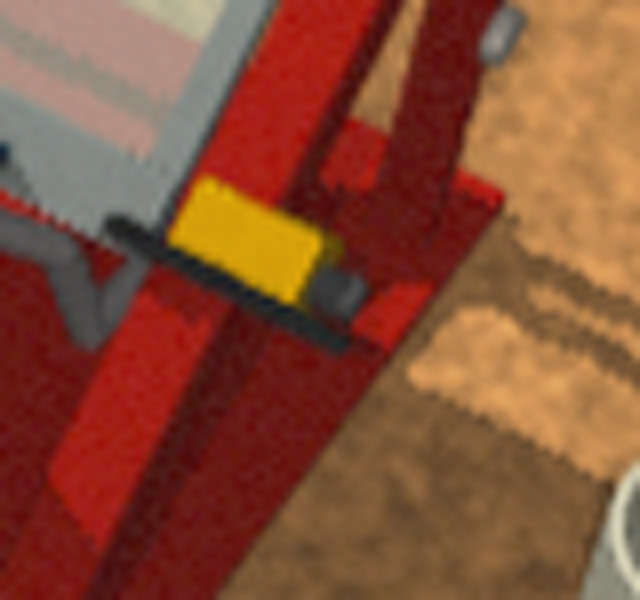

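View pics/z_scene7.png

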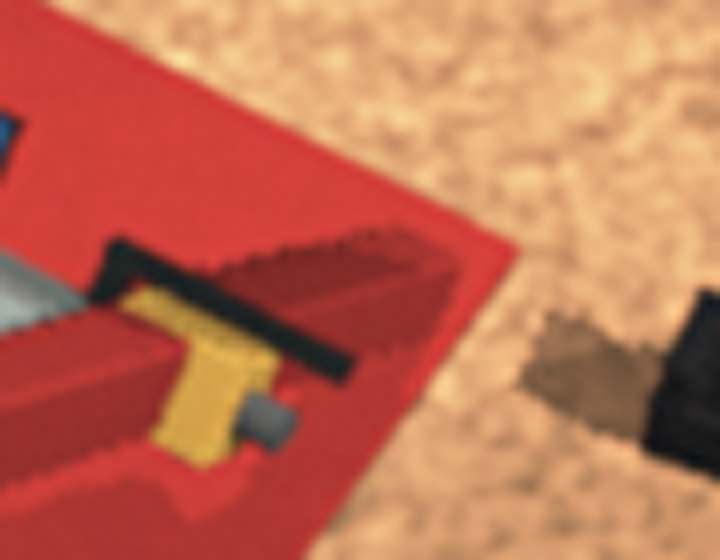

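View pics/side7.png

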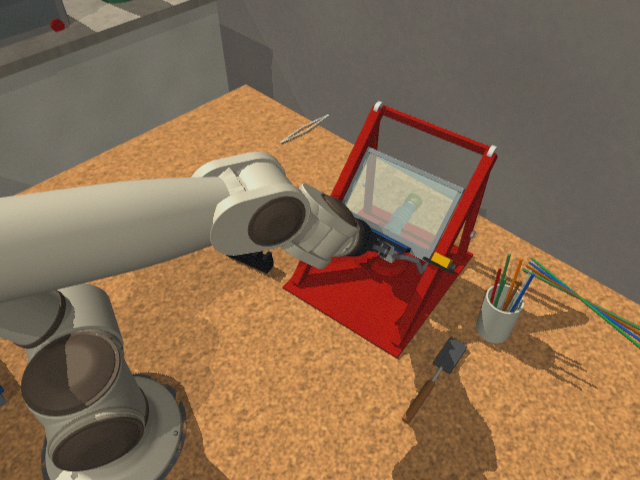

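Run:
```python
from rem import *
print('now',srem('side',-.178,(453.1,273.6)),srem('scene',.178,(333.5,246.0)))
print('band lower edge in side (front face outer)',proj('side',W((v[6]-.012)*u+v[7]*n-.161*ey,v)),'scene',proj('scene',W((v[6]-.012)*u+v[7]*n+.161*ey,v)))
```

```text
now (np.float64(64.1), np.float64(12.1), array([-0.3, -0.2])) (np.float64(64.9), np.float64(11.3), array([-0.2, -0.5]))
band lower edge in side (front face outer) [445.83574704 269.62042513] scene [324.57596014 244.64768969]
```

{"fn": "step_arm", "kwargs": {"dr": [[0,0,0],[0,0,0],[0,0,0],[0,0,0],[0,0,0],[0,0,0],[0,0,0],[0,0,0]], "xyz": [[-0.05,0,0],[-0.1,0,0],[-0.15,0,0],[-0.2,0,0],[-0.25,0,0],[-0.28,0,0],[-0.28,0,0],[-0.28,0,0]], "gripper": [0,0,0,0,0,0,0,0]}}

```text
time: 9.1
ee_pos: [0.6442, -0.0977, 0.1139]
tcp_rot: [-180.0, 44.7, -172.1]
wrist_force: [-0.4, 0.7, -0.1]
opening: -0.0002
```

Run:
```python
from look import *
rel(tgt(.07,-.043))
look('8',{'side':(410,230,80,75),'scene':(290,200,90,70)},8)
```

```text
t 9.1 q [-17.1 -23.9 -38.2  33.8  17.2 -18.3] p [ 0.6442 -0.0977  0.1139] rpy [-180.    44.7 -172.1] F [-0.4  0.7 -0.1]
T [ 0.6457 -0.0974  0.1183] xyz/40mm [-0.1   0.   -0.05] dr [-0.001 -0.005 -0.001]
rel lip: s 0.0659 h -0.045 y -0.0
side 0.0 0.0
scene 0.0 0.0
```

View pics/z_side8.png

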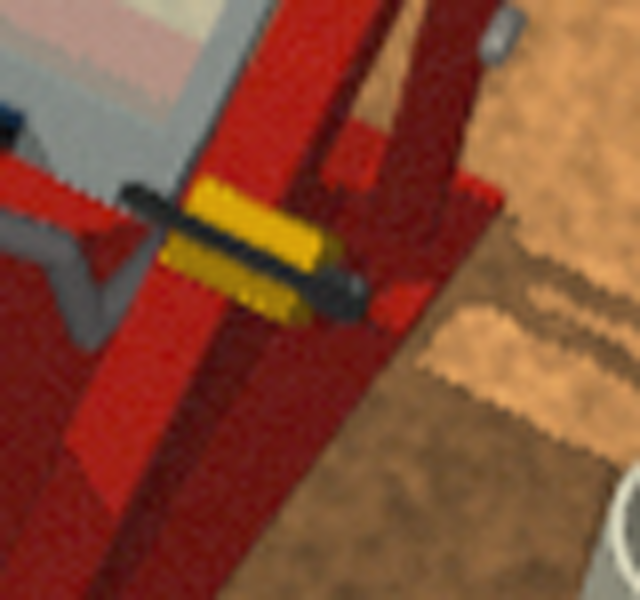

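View pics/z_scene8.png

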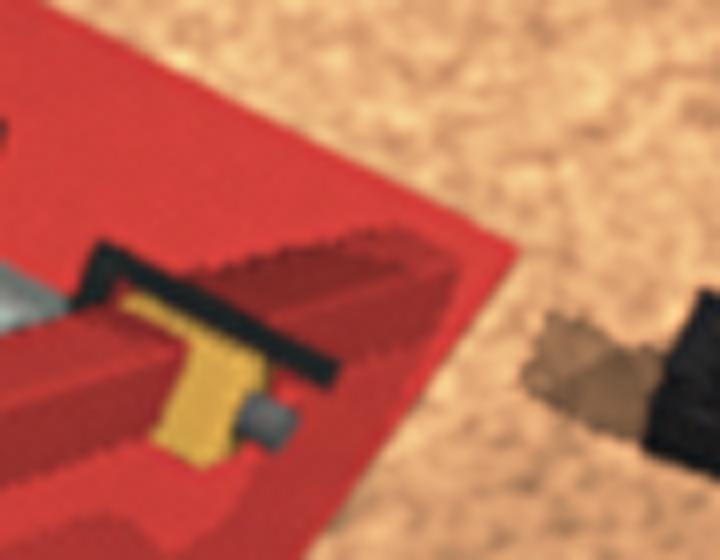

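Run:
```python
from rem import *
print('now',srem('side',-.178,(455.2,267.9)),srem('scene',.178,(331.9,246.3)))
```

```text
now (np.float64(76.2), np.float64(-0.0), array([0.3, 0.1])) (np.float64(73.7), np.float64(2.5), array([-0.1, -0.2]))
```

{"fn": "step_arm", "kwargs": {"dr": [[0,0,0],[0,0,0],[0,0,0],[0,0,0],[0,0,0],[0,0,0],[0,0,0],[0,0,0]], "xyz": [[0.15,0,0],[0.3,0,0],[0.45,0,0],[0.5,0,0],[0.5,0,-0.4],[0.5,0,-0.8],[0.5,0,-1.2],[0.5,0,-1.6]], "gripper": [0,0,0,0,0,0,0,0]}}

```text
time: 10.0
ee_pos: [0.5848, -0.1058, 0.1456]
tcp_rot: [-180.0, 44.7, -172.1]
wrist_force: [0.1, -0.2, 0.2]
opening: -0.0003
```

{"fn": "step_arm", "kwargs": {"dr": [[0,0,0],[0,0,0],[0,0,0],[0,0,0],[0,0,0],[0,0,0],[0,0,0],[0,0,0]], "xyz": [[0.1,0,-0.3],[0.2,0,-0.6],[0.3,0,-0.9],[0.4,0,-1.2],[0.5,0,-1.5],[0.5,0,-1.6],[0.5,0,-1.6],[0.5,0,-1.6]], "gripper": [0,0,0,0,0,0,0,0]}}

```text
time: 10.8
ee_pos: [0.5268, -0.1138, 0.1763]
tcp_rot: [-180.0, 44.7, -172.2]
wrist_force: [-0.1, -0.5, 0.5]
opening: -0.0001
```

Run:
```python
from look import *
rel(tgt(.07,-.043))
look('9',{'side':(410,230,80,75),'scene':(290,200,90,70)},8)
p=shot('wrist','w9.png')
rel(tgt(.07,-.043))
```

```text
t 10.8 q [-25.7 -41.  -40.5  51.   22.8 -25.2] p [ 0.5268 -0.1138  0.1763] rpy [-180.    44.7 -172.2] F [-0.1 -0.5  0.5]
T [ 0.6457 -0.0974  0.1183] xyz/40mm [-1.11  0.    3.14] dr [-0.002 -0.005 -0.001]
rel lip: s 0.0262 h 0.0829 y 0.0002
side 0.0 0.0
scene 0.0 0.0
t 10.95 q [-25.6 -41.  -40.5  51.   22.8 -25.2] p [ 0.5268 -0.1136  0.1759] rpy [ 180.    44.7 -172.2] F [1.2 0.  0.3]
T [ 0.6457 -0.0974  0.1183] xyz/40mm [-1.12 -0.01  3.13] dr [-0.001 -0.006 -0.001]
rel lip: s 0.0259 h 0.0826 y 0.0004
```

View pics/z_side9.png

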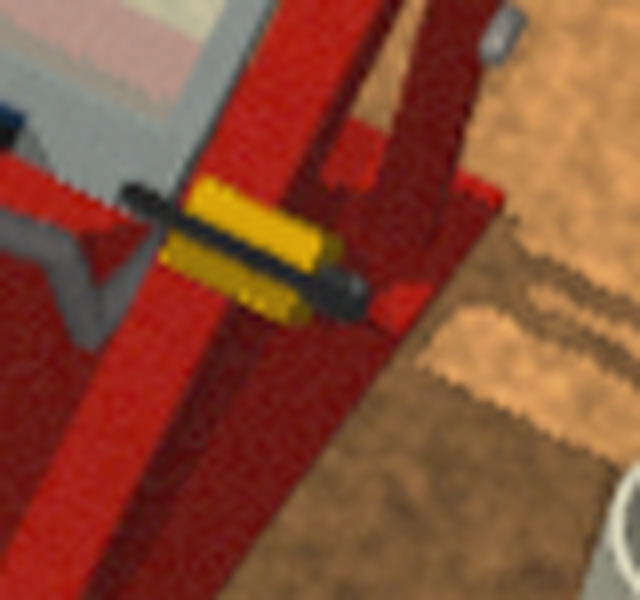

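View pics/side9.png

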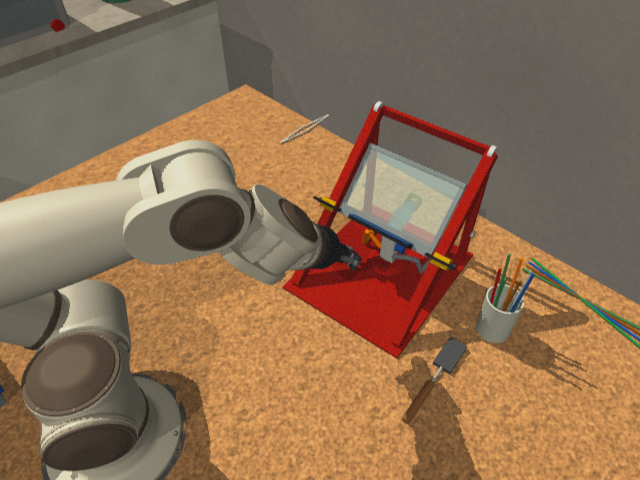

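View pics/scene9.png

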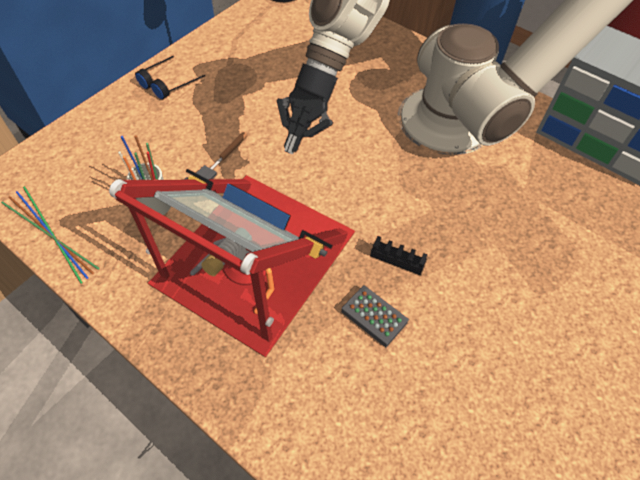

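View pics/w9.png

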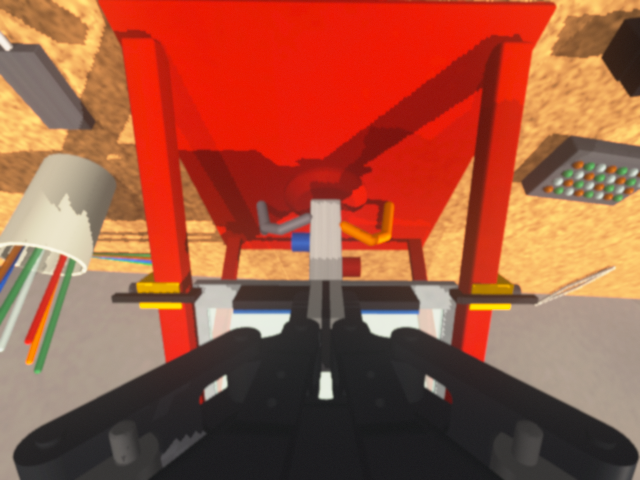

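```bash
python3 -c "
from workcell import bot
print(bot.job_done(), bot.get_obs()['time'])"
```

```text
the job is handed in; nothing more can be done
the job is handed in; nothing more can be done
```

The shield is open and the job is handed in. I pushed it about 75 mm up its rails from under the lip with closed fingertips, backed the fingers down off the lip, and drew the hand out about 100 mm clear, at about 11 s.

**Pointer position:** With the fingers still under the lip, I measured the remaining distance to band centre as 0.0 mm (side camera) and 2.5 mm (scene camera). The pointers have about 9 mm to spare either way within the bands. After backing off, the side and wrist pictures showed both pointers inside the yellow bands, and the shield had not moved.

**Forces and bystanders:** The highest wrist force I read was about 2.5 N, taken only at the ends of moves. The bystanders looked unmoved in the last pictures.

**Checks that disagreed:**
- **Fingertip position:** the pictures put the fingertips about 40 mm behind the reported TCP, so I set the insertion depth from the pictures.
- **Joint 2:** the arm came up against its joint 2 range (-48.5 of -48.56 degrees) on the approach and was held there. It did not get past the range.
- **Stand fit:** the stand fit from the pictures was up to 3.5 px off at the base plate corners.
- **Discarded points:** I left out three picture points that looked misread: one pointer tip against the dark slab, one band corner, and one mid-push reading of the other pointer.

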